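Take out the moisture cartridge of a dry-goods bin and hold it up

TASK

On the white dry-goods bin, turn the black turnbutton a quarter turn so that it no longer holds the wooden flap, raise the flap until it stands upright or leans back, open by itself, and draw out the blue moisture cartridge underneath by its orange tab. Finish while still gripping the cartridge: hold it still and level over the middle of the round black silicone lid, about 15 cm above the board, with the flap left standing open. Leave the silicone lid, jar, spice dispenser, crock and scoop where they are.

Things in the scene. Friction and masses are not known exactly. Their poses are not given: they have to be found in the camera images.
- bin: White enamelled dry-goods bin, 200 (x) x 200 (y) x 120 (z) mm, fixed to the board. Origin: centre of its underside; z up; its -x side is the front. Its flat top (deck) is 120 mm above the origin. The well for the cartridge is sunk in the deck, 84 (x) x 124 (y) mm, 45 mm deep, centred at x = +20, y = 0 mm; the flap hides it.
- turnbutton (a joint): Angle of the turnbutton, rad, about a vertical pivot, positive anticlockwise from above, range -1.75 to 1.75. At 0 the bar points along the bin's x axis and its far end overlaps the flap by 16 mm and blocks it; the flap is free beyond 1.2 either way. It starts within 0.4 of 0. It turns either way against light friction (0.04 N m) and stays where it is left.
- turnbutton_mid (a point): Middle of the turnbutton, on its pivot: a black bar 68 mm long, 12 mm wide and 20 mm tall, its top 28 mm and its underside 8 mm above the deck; this point is 18 mm above the deck, at x = -58, y = -50 mm in the bin's frame. A quarter turn lays the bar along the bin's y, clear in front of the flap. The x axis of this point's frame runs along the bar.
- flap (a joint): Opening angle of the flap, rad: 0 shut and lying on the deck, 1.57 standing upright, 2.05 the stop, leaning back. The stiff hinge (0.12 N m) keeps the flap wherever it is left. Starts at 0.
- flap_pull (a point): Middle of the flap's copper pull: a level round bar 10 mm in diameter and 70 mm long along the bin's y, on two posts 60 mm apart. It moves with the flap: 105 mm from the hinge line along the panel, 15 mm short of the panel's free edge, and 32 mm above the panel's outer face (38 mm above the deck when shut). Gripped across its diameter, the bar can turn between the fingers while the flap swings.
- flap_hinge (a point): Middle of the flap's hinge line, which runs along the bin's y at x = +80 mm, 120 mm above the bin's origin. The flap is a wooden panel 120 mm long (from the hinge towards the bin's -x), 140 mm wide, 6 mm thick, 110 g; its free front edge rises and swings over towards +x.
- cartridge: Blue moisture cartridge, loose in the well under the flap: a plate 78 (x) x 118 (y) x 12 mm, with an upright orange grip tab in its middle; about 80 to 170 g. Origin: centre of its underside, on the well floor 75 mm above the bin's origin; axes parallel to the bin's at the start, z up. 3 mm play on each side in the well.
- cartridge_tab (a point): Centre of the orange tab: 30 mm long (cartridge x), 10 mm thick (y), 26 mm tall, standing on the plate (its top 38 mm above the cartridge's underside, 7 mm below the deck); this point is 25 mm above the underside and 13 mm above the plate. 57 mm of free space in the well on either side along y.
- lid: Black silicone stretch lid, a round disc 110 mm across and 8 mm thick with a small lug, lying loose on the board. Origin: centre of its underside.
- jar: Empty glass jar, 72 mm across, 110 mm tall, loose bystander. Origin: centre of its underside.
- dispenser: White push-top plastic spice dispenser with a red top, 52 mm across, 108 mm tall, loose bystander. Origin: centre of its underside.
- crock: Stoneware crock with a wooden lid, 112 mm across, 116 mm tall with its knob, loose bystander. Origin: centre of its underside.
- scoop: Copper-toned scoop, 165 mm long, 50 mm wide, 30 mm tall, lying on the board, loose bystander. Origin: on its underside, 7 mm from the bowl's handle end.
Mind the look-alikes: they are no part of the job. Several things have the shape of the lid; the one meant has the colours described above.

How it is judged:
By the outcome, as a careful person would: the job done as asked, in the order asked, and still so for the second after the job is handed in, while the arm keeps its last pose, push and grip.
It also fails if it takes over 72 s, if anything falls off the work surface, if the arm or the gripper's body presses on something with over 40 N, if the wrist force passes 120 N, or if a joint passes its speed limit or range.

ROBOT

A 6-joint arm with a two-finger parallel gripper is mounted at the origin on the work surface. World frame = base frame: x ahead of the robot, y to its left, z up, the work surface at z = 0. Lengths are in mm, angles in rad, forces in N, time in s.
With the tool pointing down it reaches from about 350 to 775 mm from the base axis. Payload 7.3 kg.
Tool frame: the origin (TCP) lies at the very end of the fingers, on their centre line; the grasp point (between the pads) lies 19 mm behind it; z points along the fingers, y is the line along which they close (so a half turn about z gives the same grasp; the last joint's range is limited). The gripper opens to 92 mm and grips with 3 to 60 N. Pads are 19 mm wide; open, the fingers measure 130 mm over their backs; the gripper's body (75 mm by 190 mm) begins 47 mm behind the grasp point.
Start: joints at [-1.34, 0.342, 1.524, -0, 1.275, -0.146], TCP at [193.195, -488.181, 226.741] pointing down, gripper open.
Joint ranges: [-2.53, 2.53], [-0.77, 2.02], [0.04, 2.7], [-1, 4.14], [0.28, 2.66], [-3.11, 3.11]. Speed limits (rad/s): [2.57, 2.57, 3.14, 3.14, 3.14, 3.14].

INTERFACE

Orientations are given as [roll, pitch, yaw] about the fixed x, y, z axes, in that order (R = Rz(yaw) Ry(pitch) Rx(roll)).
In Python, from plant import bot gives the robot as it stands.
- The arm moves only by the tool jog_arm, never from a script. Its argument "targets" is a list of rows, each an object with "xyz": the shift along the tool's x, y, z as a fraction of full scale, a list of three; "spin": the turn about the tool's z as a fraction of full scale. In form: [{"xyz": [x, y, z], "spin": spin}, ...]. A call has exactly 10 rows; each row shifts and turns the commanded pose from where the row before left it, along the tool's axes as they then stand; what a row does not reach is not made up. Full scale, the value 1, is 80 mm for a shift and 0.1 rad for a turn. A row lasts 1/8 s, in which the tool goes at most 62.5 mm and 10.7 degrees, less where a joint would pass 70% of its speed; a pose out of reach is approached as far as the arm can. A call with a number of a shift or a turn outside -1 to 1 is refused whole. A call with a gripper value outside its range is refused whole. "gripper" is the opening in per cent of the stroke, from 0 (shut) to 100 (fully open), set as the call begins (left out, the last holds). The fingers move at their own pace and stop on an object; the grip force is fixed at half the most. Time passes only in rows, so rows that do not move let the fingers close, or fill a call up. It gives the time, the measured TCP pose, the force, the opening and the grip force at its end, in the units of the state.
- bot.get_obs(): the state, without advancing time (a new reading comes with each control period).
- bot.capture(name): name is "scene" or "top" or "wrist"; returns the picture (480x640x3 uint8, blue, green, red); there is no depth.
- bot.get_calibration(name): a dict with "vfov" (degrees; the focal length in pixels is half the picture's height over the tangent of half this angle, whatever the lens; pixels are square), "cx", "cy" (the principal point, pixels), "k1" (the pictures are not rectified: a ray, as slopes to the right and down, at radius r is drawn at 1 + k1 r^2 times it, then the intrinsics apply), "eye" and "rotation" of the camera in the world. Camera axes: x right, y down, z forward; pixel columns grow to the right and rows downward; lengths in mm; the calibration is good to about 2 mm. A picture is of the moment at which its call begins: read the wrist's pose just before it. get_calibration takes no time and is no camera call; for the wrist camera it gives the pose at the moment of the call.
- bot.close_job(): hands the job in; it is judged then, once.
The state is a dict: "time": time; "joint_positions": joint angles; "dq": joint speeds; "tau": joint torques, N m; "tool_pos": TCP position; "tcp_rot": TCP orientation; "contact_force": force on the tool from outside, world axes, zero at the start; "moment": the same for the moment, N m; "grip_width": finger opening in mm; "finger_force": force on a finger pad.
Only numpy, scipy, OpenCV 4.12 (cv2) and the standard library are available. Lean on these libraries where they do the work, as an engineer would, in place of code of your own. Each camera call takes 0.05 s, during which the arm holds its last target. There are 200 camera calls.

## Working session

There is one attempt and no reset: what is moved stays moved. The work goes in short steps, Python scripts to look and compute and a tool call to move; the robot and the scene stay as the last step left them, time stands still between calls to the robot, and variables do not carry over. Pictures are saved under pics/ and viewed, at most 10 in all, crops included, and the job is handed in when it is done.

Besides the shell and the picture viewer there is one more tool, called after "Call:" as a command line: name --argument value ..., lists and objects as JSON in quotes. jog_arm: Moves the arm, as the interface text tells. Shift numbers are shares of 80 mm and turn numbers shares of 0.1 rad, none past 1 either way. Its arguments: {"type":"object","properties":{"targets":{"type":"array","items":{"type":"object","properties":{"xyz":{"type":"array","items":{"type":"number"}},"spin":{"type":"number"}}}},"gripper":{"type":"number"}},"required":["targets"]}

```bash
ls; mkdir -p pics; cat > h.py <<'E'
import numpy as np, cv2
from plant import bot
def ray(c,uv):
    f=240/np.tan(np.radians(c['vfov'])/2)
    d=np.array([(uv[0]-c['cx'])/f,(uv[1]-c['cy'])/f]); s=d.copy()
    for _ in range(20): s=d/(1+c['k1']*(s@s))
    return np.array(c['eye'],float), np.array(c['rotation'],float)@np.array([s[0],s[1],1.])
def onz(c,uv,z):
    e,r=ray(c,uv); return e+r*(z-e[2])/r[2]
def proj(c,p):
    f=240/np.tan(np.radians(c['vfov'])/2)
    q=np.array(c['rotation']).T@(np.array(p,float)-np.array(c['eye'])); s=q[:2]/q[2]; s=s*(1+c['k1']*(s@s))
    return s*f+[c['cx'],c['cy']]
E
python3 - <<'E'
from h import *
for n in ('scene','top'):
    cv2.imwrite(f'pics/{n}0.png',bot.capture(n)); print(n,bot.get_calibration(n))
print(bot.get_obs())
E
```

```text
pics
scene {'vfov': 50.25102411618913, 'cx': 325.12423108896246, 'cy': 242.09103834906668, 'k1': -0.14257880111879523, 'eye': array([1191.44437722,   66.67804769,  918.66629176]), 'rotation': array([-2.44367381, -0.01037048,  1.66205637])}
top {'vfov': 51.20804551923362, 'cx': 323.4401081318855, 'cy': 234.9051628827401, 'k1': 0.02909710997667374, 'eye': array([ 403.63303098,  -10.59376748, 1263.9869018 ]), 'rotation': array([-3.04190253, -0.0090671 , -1.56593672])}
{'time': 0.1, 'joint_positions': array([-1.33998872e+00,  3.42657292e-01,  1.52488844e+00, -9.85677651e-06,
        1.27540963e+00, -1.45963687e-01]), 'dq': array([-0.00037727, -0.00281046, -0.00200644, -0.001377  ,  0.00106467,
        0.00155452]), 'tau': array([ 1.14159568e-03, -4.32005417e+01, -2.44694513e+01,  7.19239796e-02,
        5.25765354e-02, -3.67319103e-05]), 'tool_pos': array([ 193.11243101, -487.81525558,  226.12379502]), 'tcp_rot': array([-3.14024306e+00, -1.88875478e-04,  3.76774045e-01]), 'contact_force': array([ 0.83197227, -0.76381563, -0.52700797]), 'moment': array([-0.0171622 , -0.02168682,  0.00892498]), 'finger_force': 0.0, 'grip_width': 91.36859198037708}
```

Rotation is roll/pitch/yaw; I'll adapt the helper.

```bash
sed -i "s/^from plant.*/&\nfrom scipy.spatial.transform import Rotation as Ro\ndef RM(c): return Ro.from_euler('xyz',c['rotation']).as_matrix()/; s/np.array(c\['rotation'\],float)/RM(c)/; s/np.array(c\['rotation'\])/RM(c)/" h.py; python3 -c "
from h import *
c=bot.get_calibration('top');print(RM(c)[:,2],onz(c,proj(c,[500,100,50]),50))"
```

```text
[ 0.09956775 -0.0085382  -0.99499415] [500. 100.  50.]
```

View pics/top0.png

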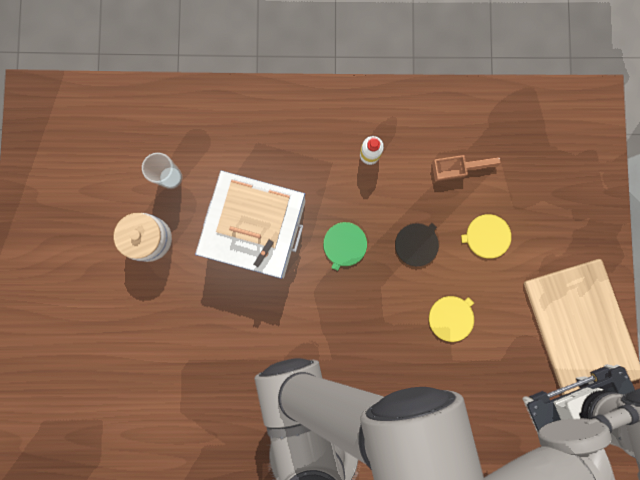

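View pics/scene0.png

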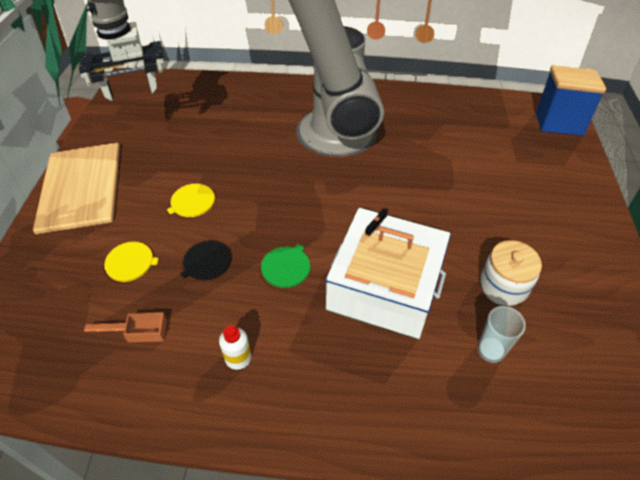

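The top view shows four discs: green (345,244), black (417,245), and yellow (489,237) and (452,320). The black one at (417,245) fits the description. The bin is at about (250,224), with its button at (263,252) and pull at (245,232). Next I'll measure these and take an enlarged crop to confirm.

```bash
cat > m.py <<'E'
from h import *
c=bot.get_calibration('top'); im=cv2.imread('pics/top0.png')
hsv=cv2.cvtColor(im,cv2.COLOR_BGR2HSV)
def big(m,box):
    x0,y0,x1,y1=box; k=np.zeros_like(m); k[y0:y1,x0:x1]=m[y0:y1,x0:x1]
    cs,_=cv2.findContours(k,cv2.RETR_EXTERNAL,cv2.CHAIN_APPROX_NONE); return max(cs,key=cv2.contourArea)
dark=cv2.inRange(hsv,(0,0,0),(180,255,60))
lid=big(cv2.morphologyEx(cv2.inRange(im,(0,0,0),(50,50,50)),cv2.MORPH_OPEN,np.ones((11,11))),(385,215,450,275))
(u,v),r=cv2.minEnclosingCircle(lid); print('lid',u,v,r,onz(c,(u,v),8),2*np.linalg.norm(onz(c,(u+r,v),8)-onz(c,(u,v),8)))
M=cv2.moments(lid); print('centroid',onz(c,(M['m10']/M['m00'],M['m01']/M['m00']),8))
bt=big(cv2.inRange(im,(0,0,0),(60,60,60)),(245,230,285,275)); rr=cv2.minAreaRect(bt); bx=cv2.boxPoints(rr); print('btn',rr)
bb=np.array([onz(c,p,148)[:2] for p in bx]); print(bb.round(), [np.linalg.norm(bb[i]-bb[i-1]).round() for i in range(4)], bb.mean(0))
w=cv2.inRange(hsv,(0,0,170),(180,60,255)); wb=big(cv2.morphologyEx(w,cv2.MORPH_CLOSE,np.ones((25,25))),(190,160,310,290))
h=cv2.convexHull(wb); q=cv2.approxPolyDP(h,6,True)[:,0]; print(q.tolist()); print(np.array([onz(c,p,120)[:2] for p in q]).round())
flap=big(cv2.inRange(hsv,(8,60,120),(25,170,255)),(200,170,300,250)); rr=cv2.minAreaRect(flap); print('flap',rr,np.array([onz(c,p,126)[:2] for p in cv2.boxPoints(rr)]).round())
a=cv2.resize(im[150:290,185:315],None,fx=4,fy=4,interpolation=cv2.INTER_CUBIC)
cv2.imwrite('pics/crop0.png',np.hstack([a[:,:],cv2.resize(im[205:285,385:450],(260,560)[::1],interpolation=cv2.INTER_CUBIC)]))
E
python3 m.py
```

```text
Traceback (most recent call last):
  File "m.py", line 8, in <module>
    lid=big(cv2.morphologyEx(cv2.inRange(im,(0,0,0),(50,50,50)),cv2.MORPH_OPEN,np.ones((11,11))),(385,215,450,275))
  File "m.py", line 6, in big
    cs,_=cv2.findContours(k,cv2.RETR_EXTERNAL,cv2.CHAIN_APPROX_NONE); return max(cs,key=cv2.contourArea)
                                                                             ~~~^^^^^^^^^^^^^^^^^^^^^^^^
ValueError: max() iterable argument is empty
```

```bash
sed -i 's/np.ones((\([0-9]*\),[0-9]*))/np.ones((\1,\1),np.uint8)/g' m.py; python3 m.py || python3 -c "
import cv2;im=cv2.imread('pics/top0.png');print(im[245,400:435:5], im[252,255:275:3])"
```

```text
[[52 57 60]
 [53 58 62]
 [52 58 62]
 [53 58 63]
 [51 55 62]
 [58 63 69]
 [56 63 69]] [[190 195 195]
 [194 197 198]
 [127 154 207]
 [130 163 222]
 [ 85  92 104]
 [199 203 203]
 [254 255 255]]Traceback (most recent call last):
  File "m.py", line 8, in <module>
    lid=big(cv2.morphologyEx(cv2.inRange(im,(0,0,0),(50,50,50)),cv2.MORPH_OPEN,np.ones((11,11),np.uint8)),(385,215,450,275))
  File "m.py", line 6, in big
    cs,_=cv2.findContours(k,cv2.RETR_EXTERNAL,cv2.CHAIN_APPROX_NONE); return max(cs,key=cv2.contourArea)
                                                                             ~~~^^^^^^^^^^^^^^^^^^^^^^^^
ValueError: max() iterable argument is empty
```

```bash
sed -i 's/cv2.inRange(im,(0,0,0),([56]0,[56]0,[56]0))/cv2.inRange(hsv,(0,0,0),(180,75,100))/' m.py; python3 m.py
```

```text
lid 417.29486083984375 243.34616088867188 22.668323516845703 [ 509.3213485  -257.79839513    8.        ] 114.07718263824408
centroid [ 506.70839152 -255.8796312     8.        ]
btn ((263.08990478515625, 253.0561981201172), (4.875990390777588, 28.40794563293457), 32.00538635253906)
[[450. 135.]
 [504. 102.]
 [498.  93.]
 [444. 126.]] [np.float64(11.0), np.float64(63.0), np.float64(11.0), np.float64(63.0)] [473.96611639 114.04647287]
[[220, 171], [304, 193], [298, 241], [280, 277], [196, 254]]
[[666. 220.]
 [615.  25.]
 [504.  38.]
 [421.  78.]
 [473. 270.]]
flap ((252.5269317626953, 213.36630249023438), (60.96021270751953, 54.64244079589844), 15.780754089355469) [[524. 225.]
 [646. 194.]
 [608.  59.]
 [487.  91.]]
```

View pics/crop0.png

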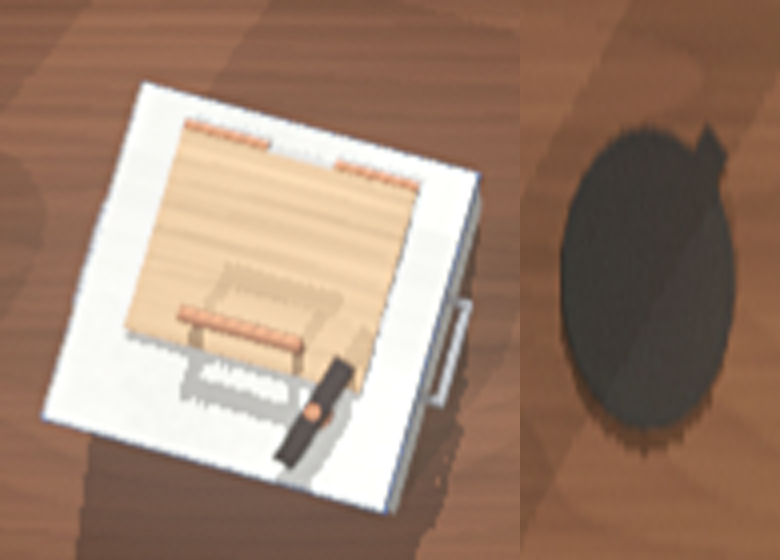

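The crop confirms the black disc with its small lug as the lid, at about (507,-256). I get the bin at (543,147) with yaw about -0.262. The bin model then predicts the pivot at (474,113.7), against (474,114) measured. The button sits at about -0.29 relative to the bin. Next is a small row planner.

```bash
cat >> h.py <<'E'
BIN=np.array([543,147.]); BY=-0.262
def binw(x,y): c,s=np.cos(BY),np.sin(BY); return BIN+[c*x-s*y,s*x+c*y]
def plan(wps,n=10,start=None):
    """wps: (x,y,z,yaw,rows). Prints rows in tool axes (tool down)."""
    if start is None:
        o=bot.get_obs(); p=np.array(o['tool_pos']); a=o['tcp_rot'][2]
    else: p=np.array(start[:3],float); a=start[3]
    rows=[]
    for x,y,z,yaw,k in wps:
        for i in range(k):
            f=1/(k-i); d=(np.array([x,y,z])-p)*f; da=((yaw-a+np.pi)%(2*np.pi)-np.pi)*f if abs(yaw-a)<3.1 else (yaw-a)*f
            s=-da/0.1
            t=[d[0]*np.cos(a)+d[1]*np.sin(a),d[0]*np.sin(a)-d[1]*np.cos(a),-d[2]]
            r=np.round(np.array(t)/80,2); s=round(s,2); rows.append((r,s))
            q=r*80; p=p+[q[0]*np.cos(a)+q[1]*np.sin(a),q[0]*np.sin(a)-q[1]*np.cos(a),-q[2]]; a-=s*0.1
    for i in range(0,len(rows),n):
        print('['+','.join('{"xyz":[%g,%g,%g],"spin":%g}'%(*(r+0.),s) for r,s in rows[i:i+n])+']')
    print('end',p.round(1),round(a,3))
E
python3 - <<'E'
from h import *
plan([(330,-330,240,1.13,8),(430,-120,240,1.87,8),(474,114,240,2.593,8),(474,114,230,2.593,6)])
E
```

```text
[{"xyz":[0.29,-0.15,-0.02],"spin":-0.94},{"xyz":[0.3,-0.12,-0.02],"spin":-0.94},{"xyz":[0.31,-0.09,-0.02],"spin":-0.94},{"xyz":[0.32,-0.07,-0.02],"spin":-0.94},{"xyz":[0.33,-0.03,-0.02],"spin":-0.94},{"xyz":[0.33,0,-0.02],"spin":-0.94},{"xyz":[0.32,0.02,-0.03],"spin":-0.95},{"xyz":[0.32,0.06,-0.02],"spin":-0.94},{"xyz":[0.36,0,0],"spin":-0.93},{"xyz":[0.36,0.04,0],"spin":-0.92}]
[{"xyz":[0.36,0.07,0],"spin":-0.93},{"xyz":[0.35,0.1,0],"spin":-0.92},{"xyz":[0.34,0.13,0],"spin":-0.93},{"xyz":[0.33,0.16,0],"spin":-0.92},{"xyz":[0.31,0.19,0],"spin":-0.93},{"xyz":[0.29,0.23,0],"spin":-0.92},{"xyz":[0.33,0.17,0],"spin":-0.9},{"xyz":[0.31,0.2,0],"spin":-0.9},{"xyz":[0.29,0.23,0],"spin":-0.91},{"xyz":[0.27,0.26,0],"spin":-0.9}]
[{"xyz":[0.25,0.28,0],"spin":-0.91},{"xyz":[0.22,0.3,0],"spin":-0.9},{"xyz":[0.19,0.32,0],"spin":-0.91},{"xyz":[0.17,0.33,0],"spin":-0.9},{"xyz":[0,0,0.02],"spin":-0},{"xyz":[0,0,0.02],"spin":-0},{"xyz":[0,0,0.02],"spin":-0},{"xyz":[0,0,0.02],"spin":-0},{"xyz":[0,0,0.02],"spin":-0},{"xyz":[0,0,0.02],"spin":-0}]
end [473.8 114.4 230.1] 2.593
```

Call:
jog_arm --targets '[{"xyz": [0.29,-0.15,-0.02],"spin": -0.94},{"xyz": [0.3,-0.12,-0.02],"spin": -0.94},{"xyz": [0.31,-0.09,-0.02],"spin": -0.94},{"xyz": [0.32,-0.07,-0.02],"spin": -0.94},{"xyz": [0.33,-0.03,-0.02],"spin": -0.94},{"xyz": [0.33,0,-0.02],"spin": -0.94},{"xyz": [0.32,0.02,-0.03],"spin": -0.95},{"xyz": [0.32,0.06,-0.02],"spin": -0.94},{"xyz": [0.36,0,0],"spin": -0.93},{"xyz": [0.36,0.04,0],"spin": -0.92}]'

```text
time: 1.35
tool_pos: [355.3, -277.7, 240.0]
tcp_rot: [-3.141, -0.0, 1.318]
contact_force: [1.3, 0.1, 1.0]
grip_width: 91.9
finger_force: 0.0
```

Call:
jog_arm --targets '[{"xyz": [0.36,0.07,0],"spin": -0.93},{"xyz": [0.35,0.1,0],"spin": -0.92},{"xyz": [0.34,0.13,0],"spin": -0.93},{"xyz": [0.33,0.16,0],"spin": -0.92},{"xyz": [0.31,0.19,0],"spin": -0.93},{"xyz": [0.29,0.23,0],"spin": -0.92},{"xyz": [0.33,0.17,0],"spin": -0.9},{"xyz": [0.31,0.2,0],"spin": -0.9},{"xyz": [0.29,0.23,0],"spin": -0.91},{"xyz": [0.27,0.26,0],"spin": -0.9}]'

```text
time: 2.6
tool_pos: [452.3, -2.2, 240.0]
tcp_rot: [-3.141, -0.0, 2.234]
contact_force: [0.4, -0.1, -1.2]
grip_width: 91.5
finger_force: 0.0
```

Call:
jog_arm --targets '[{"xyz": [0.25,0.28,0],"spin": -0.91},{"xyz": [0.22,0.3,0],"spin": -0.9},{"xyz": [0.19,0.32,0],"spin": -0.91},{"xyz": [0.17,0.33,0],"spin": -0.9},{"xyz": [0,0,0],"spin": 0},{"xyz": [0,0,0],"spin": 0},{"xyz": [0,0,0],"spin": 0},{"xyz": [0,0,0],"spin": 0},{"xyz": [0,0,0],"spin": 0},{"xyz": [0,0,0],"spin": 0}]' --gripper 30

```text
time: 3.85
tool_pos: [473.9, 113.9, 240.3]
tcp_rot: [-3.142, 0.0, 2.592]
contact_force: [-0.0, -0.5, 0.4]
grip_width: 27.5
finger_force: 0.0
```

```bash
python3 - <<'E'
from h import *
c=bot.get_calibration('wrist'); im=bot.capture('wrist'); o=bot.get_obs()
print(o['tool_pos'],o['tcp_rot'],o['grip_width'],o['contact_force'])
np.save('c1.npy',c,allow_pickle=True); cv2.imwrite('pics/w1.png',im)
for n,p in (('pivot',[*binw(-58,-50),148]),('pull',[*binw(-25,0),158]),('c1',[*binw(-100,-100),120])): print(n,proj(c,p).round())
E
```

```text
[473.93480863 113.92820394 240.31868509] [-3.14158133e+00  1.02699192e-04  2.59248468e+00] 27.25601865673078 [ 0.73634122  0.41565006 -0.11086932]
pivot [320. 244.]
pull [406. 273.]
c1 [238. 200.]
```

View pics/w1.png

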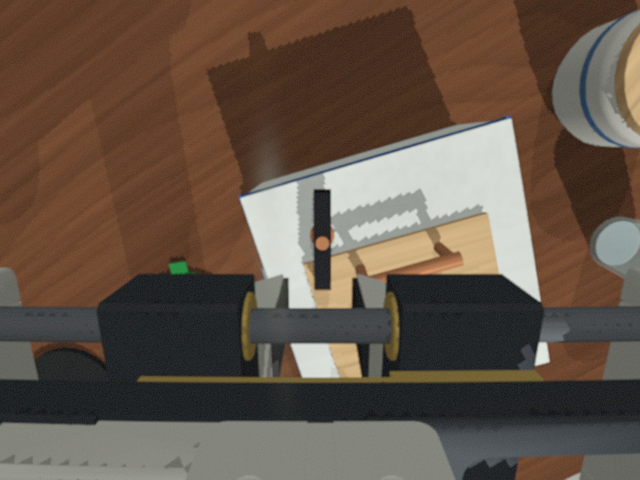

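The wrist view shows the bar vertical between the fingers, with its pivot at (322,243) against (320,244) predicted. The deck corner is at (241,194). Everything lines up, so I'll descend, grip, and spin by about 1.28 rad.

Call:
jog_arm --targets '[{"xyz": [0,0,0.3],"spin": 0},{"xyz": [0,0,0.3],"spin": 0},{"xyz": [0,0,0.25],"spin": 0},{"xyz": [0,0,0.2],"spin": 0},{"xyz": [0,0,0.15],"spin": 0},{"xyz": [0,0,0.1],"spin": 0},{"xyz": [0,0,0.05],"spin": 0},{"xyz": [0,0,0],"spin": 0},{"xyz": [0,0,0],"spin": 0},{"xyz": [0,0,0],"spin": 0}]'

```text
time: 5.15
tool_pos: [474.1, 114.1, 132.6]
tcp_rot: [3.141, 0.001, 2.593]
contact_force: [-0.4, -0.1, 0.6]
grip_width: 27.4
finger_force: 0.0
```

Call:
jog_arm --targets '[{"xyz": [0,0,0],"spin": 0},{"xyz": [0,0,0],"spin": 0},{"xyz": [0,0,0],"spin": 0},{"xyz": [0,0,0],"spin": 0},{"xyz": [0,0,0],"spin": 0},{"xyz": [0,0,0],"spin": 0},{"xyz": [0,0,0],"spin": 0.2},{"xyz": [0,0,0],"spin": 0.6},{"xyz": [0,0,0],"spin": 1},{"xyz": [0,0,0],"spin": 1}]' --gripper 0

```text
time: 6.4
tool_pos: [474.5, 114.9, 132.5]
tcp_rot: [3.14, -0.0, 2.309]
contact_force: [1.4, 4.3, -0.3]
grip_width: 11.8
finger_force: 30.0
```

Call:
jog_arm --targets '[{"xyz": [0,0,0],"spin": 1},{"xyz": [0,0,0],"spin": 1},{"xyz": [0,0,0],"spin": 1},{"xyz": [0,0,0],"spin": 1},{"xyz": [0,0,0],"spin": 1},{"xyz": [0,0,0],"spin": 1},{"xyz": [0,0,0],"spin": 1},{"xyz": [0,0,0],"spin": 1},{"xyz": [0,0,0],"spin": 1},{"xyz": [0,0,0],"spin": 0.8}]'

```text
time: 7.65
tool_pos: [474.0, 114.7, 132.5]
tcp_rot: [3.142, -0.001, 1.33]
contact_force: [0.5, 3.8, 0.7]
grip_width: 12.0
finger_force: 30.0
```

Call:
jog_arm --targets '[{"xyz": [0,0,0],"spin": 0},{"xyz": [0,0,0],"spin": 0},{"xyz": [0,0,0],"spin": 0},{"xyz": [0,0,0],"spin": 0},{"xyz": [0,0,-0.1],"spin": 0},{"xyz": [0,0,-0.2],"spin": 0},{"xyz": [0,0,-0.4],"spin": 0},{"xyz": [0,0,-0.4],"spin": 0},{"xyz": [0,0,-0.2],"spin": 0},{"xyz": [0,0,0],"spin": 0}]' --gripper 22

```text
time: 8.9
tool_pos: [474.6, 114.1, 237.8]
tcp_rot: [3.138, -0.001, 1.333]
contact_force: [-0.4, 0.1, -0.1]
grip_width: 20.6
finger_force: 0.0
```

```bash
python3 - <<'E'
from h import *
c=bot.get_calibration('wrist'); im=bot.capture('wrist'); o=bot.get_obs()
print(o['tool_pos'],o['tcp_rot'],o['grip_width'],o['contact_force'])
cv2.imwrite('pics/w2.png',im)
for n,p in (('pivot',[*binw(-58,-50),148]),('pull-',[*binw(-25,-35),158]),('pull+',[*binw(-25,35),158]),('c+',[*binw(-100,100),120]),('flapc',[*binw(-40,70),126])): print(n,proj(c,p).round())
E
```

```text
[474.00090428 114.06818405 236.66027749] [ 3.14049099e+00 -2.81646803e-04  1.33286004e+00] 19.940144808461884 [ 0.83414409 -0.47773453 -0.40904615]
pivot [319. 245.]
pull- [372. 228.]
pull+ [378. 113.]
c+ [260.  10.]
flapc [351.  60.]
```

View pics/w2.png

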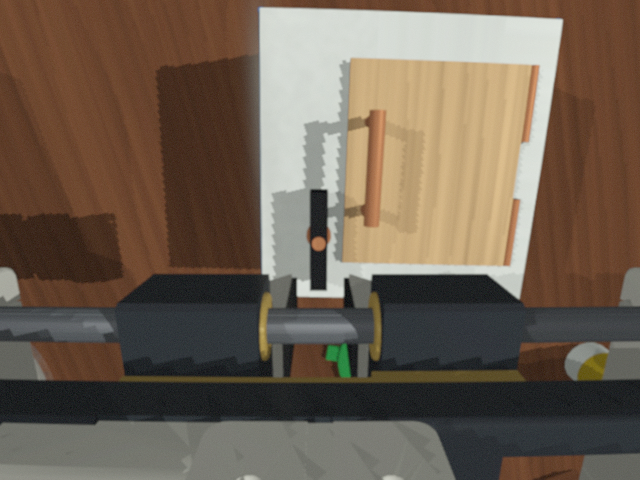

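The wrist view matches every prediction: the pull runs (378,111)–(372,227), and the turnbutton now lies parallel to the flap edge, clear of it. Next is the pull.

```bash
python3 - <<'E'
from h import *
x,y=binw(-25,0); print(x,y)
plan([(x,y,220,1.309,4),(x,y,175,1.309,2),(x,y,146,1.309,2),(x,y,146,1.309,2)])
# arc
st=(x,y,146,1.309); R=np.hypot(105,38); w=[]
for th in np.linspace(0,1.8,41)[1:]:
    f=np.arctan2(38,105)+th; w.append((*binw(80-R*np.cos(f),0),120+R*np.sin(f)-12,1.309,1))
plan(w,start=st)
E
```

```text
518.8531528851453 153.4753204099743
[{"xyz":[0.15,0.11,0.05],"spin":0.06},{"xyz":[0.15,0.11,0.05],"spin":0.06},{"xyz":[0.16,0.1,0.05],"spin":0.06},{"xyz":[0.15,0.1,0.06],"spin":0.06},{"xyz":[0,0,0.28],"spin":-0},{"xyz":[0,0,0.28],"spin":-0},{"xyz":[0,0,0.18],"spin":-0},{"xyz":[0,0,0.18],"spin":-0},{"xyz":[0,0,0],"spin":-0},{"xyz":[0,0,0],"spin":-0}]
end [518.5 153.2 146.3] 1.309
[{"xyz":[0,0.02,-0.06],"spin":-0},{"xyz":[0,0.03,-0.06],"spin":-0},{"xyz":[0,0.03,-0.05],"spin":-0},{"xyz":[0,0.03,-0.06],"spin":-0},{"xyz":[0,0.03,-0.05],"spin":-0},{"xyz":[0,0.03,-0.05],"spin":-0},{"xyz":[0,0.04,-0.05],"spin":-0},{"xyz":[0,0.04,-0.05],"spin":-0},{"xyz":[0,0.04,-0.05],"spin":-0},{"xyz":[0,0.05,-0.04],"spin":-0}]
[{"xyz":[0,0.04,-0.05],"spin":-0},{"xyz":[0,0.05,-0.04],"spin":-0},{"xyz":[0,0.05,-0.04],"spin":-0},{"xyz":[0,0.05,-0.03],"spin":-0},{"xyz":[0,0.05,-0.04],"spin":-0},{"xyz":[0,0.06,-0.03],"spin":-0},{"xyz":[0,0.05,-0.03],"spin":-0},{"xyz":[0,0.06,-0.02],"spin":-0},{"xyz":[0,0.06,-0.03],"spin":-0},{"xyz":[0,0.06,-0.02],"spin":-0}]
[{"xyz":[0,0.06,-0.02],"spin":-0},{"xyz":[0,0.06,-0.01],"spin":-0},{"xyz":[0,0.06,-0.02],"spin":-0},{"xyz":[0,0.06,-0.01],"spin":-0},{"xyz":[0,0.07,0],"spin":-0},{"xyz":[0,0.06,-0.01],"spin":-0},{"xyz":[0,0.06,0],"spin":-0},{"xyz":[0,0.06,0],"spin":-0},{"xyz":[0,0.07,0],"spin":-0},{"xyz":[0,0.06,0.01],"spin":-0}]
[{"xyz":[0,0.06,0.01],"spin":-0},{"xyz":[0,0.06,0.01],"spin":-0},{"xyz":[0,0.06,0.02],"spin":-0},{"xyz":[0,0.06,0.01],"spin":-0},{"xyz":[0,0.06,0.02],"spin":-0},{"xyz":[0,0.06,0.03],"spin":-0},{"xyz":[0,0.06,0.02],"spin":-0},{"xyz":[0,0.06,0.03],"spin":-0},{"xyz":[0,0.05,0.03],"spin":-0},{"xyz":[0,0.05,0.03],"spin":-0}]
end [678.8 110.6 202. ] 1.309
```

Call:
jog_arm --targets '[{"xyz": [0.15,0.11,0.05],"spin": 0.06},{"xyz": [0.15,0.11,0.05],"spin": 0.06},{"xyz": [0.16,0.1,0.05],"spin": 0.06},{"xyz": [0.15,0.1,0.06],"spin": 0.06},{"xyz": [0,0,0.2],"spin": 0},{"xyz": [0,0,0.3],"spin": 0},{"xyz": [0,0,0.25],"spin": 0},{"xyz": [0,0,0.17],"spin": 0},{"xyz": [0,0,0],"spin": 0},{"xyz": [0,0,0],"spin": 0}]' --gripper 30

```text
time: 10.2
tool_pos: [519.0, 153.3, 146.5]
tcp_rot: [3.14, -0.0, 1.309]
contact_force: [0.6, -0.3, -0.3]
grip_width: 27.4
finger_force: 0.0
```

Call:
jog_arm --targets '[{"xyz": [0,0,0],"spin": 0},{"xyz": [0,0,0],"spin": 0},{"xyz": [0,0,0],"spin": 0},{"xyz": [0,0,0],"spin": 0},{"xyz": [0,0,0],"spin": 0},{"xyz": [0,0,0],"spin": 0},{"xyz": [0,0,0],"spin": 0},{"xyz": [0,0,0],"spin": 0},{"xyz": [0,0,0],"spin": 0},{"xyz": [0,0,0],"spin": 0}]' --gripper 0

```text
time: 11.45
tool_pos: [518.5, 153.2, 146.3]
tcp_rot: [3.141, -0.0, 1.309]
contact_force: [-1.6, -0.2, 5.7]
grip_width: 8.9
finger_force: 30.0
```

Call:
jog_arm --targets '[{"xyz": [0,0.02,-0.06],"spin": 0},{"xyz": [0,0.03,-0.06],"spin": 0},{"xyz": [0,0.03,-0.05],"spin": 0},{"xyz": [0,0.03,-0.06],"spin": 0},{"xyz": [0,0.03,-0.05],"spin": 0},{"xyz": [0,0.03,-0.05],"spin": 0},{"xyz": [0,0.04,-0.05],"spin": 0},{"xyz": [0,0.04,-0.05],"spin": 0},{"xyz": [0,0.04,-0.05],"spin": 0},{"xyz": [0,0.05,-0.04],"spin": 0}]'

```text
time: 12.7
tool_pos: [543.0, 146.5, 188.2]
tcp_rot: [-3.138, 0.0, 1.309]
contact_force: [-12.7, 3.5, 6.7]
grip_width: 9.2
finger_force: 30.0
```

Call:
jog_arm --targets '[{"xyz": [0,0.02,-0.05],"spin": 0},{"xyz": [0,0.04,-0.05],"spin": 0},{"xyz": [0,0.05,-0.04],"spin": 0},{"xyz": [0,0.05,-0.04],"spin": 0},{"xyz": [0,0.05,-0.04],"spin": 0},{"xyz": [0,0.06,-0.03],"spin": 0},{"xyz": [0,0.05,-0.03],"spin": 0},{"xyz": [0,0.06,-0.02],"spin": 0},{"xyz": [0,0.06,-0.03],"spin": 0},{"xyz": [0,0.06,-0.02],"spin": 0}]'

```text
time: 13.95
tool_pos: [583.5, 135.6, 216.8]
tcp_rot: [3.141, 0.0, 1.309]
contact_force: [-6.2, -0.2, 4.5]
grip_width: 9.1
finger_force: 30.0
```

Call:
jog_arm --targets '[{"xyz": [0,0.06,-0.02],"spin": 0},{"xyz": [0,0.06,-0.01],"spin": 0},{"xyz": [0,0.06,-0.01],"spin": 0},{"xyz": [0,0.06,-0.01],"spin": 0},{"xyz": [0,0.07,0],"spin": 0},{"xyz": [0,0.06,0],"spin": 0},{"xyz": [0,0.06,0],"spin": 0},{"xyz": [0,0.06,0],"spin": 0},{"xyz": [0,0.07,0],"spin": 0},{"xyz": [0,0.06,0.01],"spin": 0}]'

```text
time: 15.2
tool_pos: [632.6, 122.4, 220.4]
tcp_rot: [3.138, -0.0, 1.309]
contact_force: [-2.7, -1.8, 7.0]
grip_width: 8.9
finger_force: 30.0
```

Call:
jog_arm --targets '[{"xyz": [0,0.06,0.01],"spin": 0},{"xyz": [0,0.06,0.01],"spin": 0},{"xyz": [0,0.06,0.02],"spin": 0},{"xyz": [0,0.06,0.02],"spin": 0},{"xyz": [0,0.06,0.02],"spin": 0},{"xyz": [0,0.06,0.03],"spin": 0},{"xyz": [0,0.06,0.03],"spin": 0},{"xyz": [0,0.05,0.03],"spin": 0},{"xyz": [0,0.05,0.03],"spin": 0},{"xyz": [0,0,0],"spin": 0}]'

```text
time: 16.45
tool_pos: [673.9, 111.2, 204.2]
tcp_rot: [3.135, -0.001, 1.308]
contact_force: [3.1, -2.1, 4.4]
grip_width: 8.6
finger_force: 30.0
```

Call:
jog_arm --targets '[{"xyz": [0,0,0],"spin": 0},{"xyz": [0,0.01,0],"spin": 0},{"xyz": [0,0.02,0],"spin": 0},{"xyz": [0,0,-0.1],"spin": 0},{"xyz": [0,0,-0.2],"spin": 0},{"xyz": [0,0,-0.3],"spin": 0},{"xyz": [0,0,-0.3],"spin": 0},{"xyz": [0,0,-0.3],"spin": 0},{"xyz": [0,0,-0.2],"spin": 0},{"xyz": [0,0,0],"spin": 0}]' --gripper 20

```text
time: 17.7
tool_pos: [674.3, 111.6, 317.5]
tcp_rot: [3.137, -0.001, 1.309]
contact_force: [-0.1, -0.4, -1.0]
grip_width: 18.1
finger_force: 0.0
```

```bash
python3 - <<'E'
from h import *
o=bot.get_obs(); print(o['tool_pos'],o['contact_force'],o['grip_width'])
x,y=binw(20,0); print(x,y)
plan([(x,y,320,1.309,4),(x,y,310,-0.262,16)])
E
```

```text
[674.2862139  111.62031757 317.4975497 ] [-0.09860673 -0.4079093  -0.98294008] 18.134097913709063
562.3174776918838 141.81974367202056
[{"xyz":[0,-0.36,-0.01],"spin":-0},{"xyz":[0,-0.36,-0.01],"spin":-0},{"xyz":[0,-0.36,-0.01],"spin":-0},{"xyz":[0,-0.37,0],"spin":-0},{"xyz":[0,0,0.01],"spin":0.98},{"xyz":[0,0,0.01],"spin":0.98},{"xyz":[0,0,0.01],"spin":0.98},{"xyz":[0,0,0.01],"spin":0.98},{"xyz":[0,0,0.01],"spin":0.98},{"xyz":[0,0,0.01],"spin":0.98}]
[{"xyz":[0,0,0.01],"spin":0.98},{"xyz":[0,0,0.01],"spin":0.98},{"xyz":[0,0,0.01],"spin":0.98},{"xyz":[0,0,0],"spin":0.98},{"xyz":[0,0,0.01],"spin":0.98},{"xyz":[0,0,0],"spin":0.99},{"xyz":[0,0,0.01],"spin":0.98},{"xyz":[0,0,0],"spin":0.99},{"xyz":[0,0,0.01],"spin":0.98},{"xyz":[0,0,0],"spin":0.99}]
end [562.2 141.7 310.3] -0.262
```

Call:
jog_arm --targets '[{"xyz": [0,-0.36,0],"spin": 0},{"xyz": [0,-0.36,0],"spin": 0},{"xyz": [0,-0.36,0],"spin": 0},{"xyz": [0,-0.37,0],"spin": 0},{"xyz": [0,0,0],"spin": 0.98},{"xyz": [0,0,0],"spin": 0.98},{"xyz": [0,0,0],"spin": 0.98},{"xyz": [0,0,0],"spin": 0.98},{"xyz": [0,0,0],"spin": 0.98},{"xyz": [0,0,0],"spin": 0.98}]' --gripper 40

```text
time: 18.95
tool_pos: [561.4, 141.5, 314.2]
tcp_rot: [-3.141, 0.001, 0.718]
contact_force: [0.2, 0.7, -0.3]
grip_width: 36.7
finger_force: 0.0
```

Call:
jog_arm --targets '[{"xyz": [0,0,0.1],"spin": 0.98},{"xyz": [0,0,0.1],"spin": 0.98},{"xyz": [0,0,0.1],"spin": 0.98},{"xyz": [0,0,0.1],"spin": 0.98},{"xyz": [0,0,0.1],"spin": 0.98},{"xyz": [0,0,0.1],"spin": 0.99},{"xyz": [0,0,0.1],"spin": 0.98},{"xyz": [0,0,0.1],"spin": 0.99},{"xyz": [0,0,0.05],"spin": 0.98},{"xyz": [0,0,0],"spin": 0.99}]'

```text
time: 20.2
tool_pos: [561.1, 141.5, 245.8]
tcp_rot: [3.141, 0.002, -0.265]
contact_force: [0.3, 0.1, 0.4]
grip_width: 36.7
finger_force: 0.0
```

```bash
python3 - <<'E'
from h import *
c=bot.get_calibration('wrist'); im=bot.capture('wrist'); o=bot.get_obs()
print(o['tool_pos'],o['tcp_rot'],o['grip_width'])
cv2.imwrite('pics/w3.png',im)
hsv=cv2.cvtColor(im,cv2.COLOR_BGR2HSV); m=cv2.inRange(hsv,(5,150,150),(22,255,255))
cs,_=cv2.findContours(m,cv2.RETR_EXTERNAL,cv2.CHAIN_APPROX_NONE)
for k in sorted(cs,key=cv2.contourArea)[-3:]: print(cv2.boundingRect(k),cv2.minAreaRect(k))
for dx,dy in((5,0),(35,0),(20,5),(20,-5)): print(proj(c,[*binw(dx,dy),113]).round())
E
```

```text
[561.23185453 141.52165886 246.0732482 ] [ 3.14098506e+00  1.12941862e-03 -2.69209496e-01] 36.62323857490243
(312, 212, 11, 35) ((317.0, 229.0), (34.0, 10.0), 90.0)
[319. 246.]
[319. 209.]
[312. 228.]
[325. 228.]
```

View pics/w3.png

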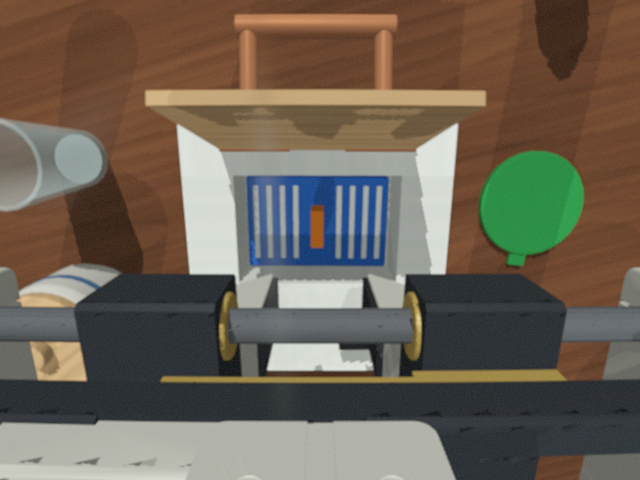

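The wrist view shows the flap standing open, the cartridge in its well, and the orange tab at (317,229), against (319,228) predicted. I'll descend onto the tab.

Call:
jog_arm --targets '[{"xyz": [0.01,0,0.25],"spin": 0},{"xyz": [0,0,0.35],"spin": 0},{"xyz": [0,0,0.35],"spin": 0},{"xyz": [0,0,0.35],"spin": 0},{"xyz": [0,0,0.25],"spin": 0},{"xyz": [0,0,0.2],"spin": 0},{"xyz": [0,0,0.1],"spin": 0},{"xyz": [0,0,0.07],"spin": 0},{"xyz": [0,0,0],"spin": 0},{"xyz": [0,0,0],"spin": 0}]'

```text
time: 21.5
tool_pos: [562.8, 141.4, 93.7]
tcp_rot: [-3.141, -0.001, -0.262]
contact_force: [-0.3, 0.3, 0.2]
grip_width: 36.7
finger_force: 0.0
```

Call:
jog_arm --targets '[{"xyz": [0,0,0],"spin": 0},{"xyz": [0,0,0],"spin": 0},{"xyz": [0,0,0],"spin": 0},{"xyz": [0,0,0],"spin": 0},{"xyz": [0,0,0],"spin": 0},{"xyz": [0,0,0],"spin": 0},{"xyz": [0,0,0],"spin": 0},{"xyz": [0,0,0],"spin": 0},{"xyz": [0,0,-0.02],"spin": 0},{"xyz": [0,0,-0.03],"spin": 0}]' --gripper 0

```text
time: 22.75
tool_pos: [562.1, 141.2, 96.7]
tcp_rot: [3.141, 0.001, -0.262]
contact_force: [0.3, 0.5, -1.0]
grip_width: 10.0
finger_force: 30.0
```

Call:
jog_arm --targets '[{"xyz": [0,0,-0.08],"spin": 0},{"xyz": [0,0,-0.15],"spin": 0},{"xyz": [0,0,-0.2],"spin": 0},{"xyz": [0,0,-0.25],"spin": 0},{"xyz": [0,0,-0.25],"spin": 0},{"xyz": [0,0,-0.25],"spin": 0},{"xyz": [0,0,-0.2],"spin": 0},{"xyz": [0,0,-0.1],"spin": 0},{"xyz": [0,0,0],"spin": 0},{"xyz": [0,0,0],"spin": 0}]'

```text
time: 24.0
tool_pos: [562.1, 141.3, 214.7]
tcp_rot: [3.141, 0.001, -0.262]
contact_force: [-0.5, -0.5, -1.0]
grip_width: 9.7
finger_force: 30.0
```

```bash
python3 - <<'E'
from h import *
o=bot.get_obs(); print(o['tool_pos'],o['contact_force'],o['grip_width'])
p=o['tool_pos']; q=np.array([507,-256,205]); L=lambda s:p+(q-p)*s
S=np.cumsum([.02,.05,.07,.08,.08,.08,.08,.08,.08,.08,.08,.08,.06,.05,.03]); S=S/S[-1]
plan([(*L(s),-0.262,1) for s in S]+[(507,-256,168,-0.262,3),(507,-256,168,-0.262,2)])
E
```

```text
[562.07660418 141.29556985 214.73106745] [-0.4914235  -0.54864277 -0.95320775] 9.655493358448961
[{"xyz":[0.01,0.1,0],"spin":-0},{"xyz":[0.03,0.25,0.01],"spin":-0},{"xyz":[0.05,0.35,0.01],"spin":-0},{"xyz":[0.05,0.39,0.01],"spin":-0},{"xyz":[0.05,0.4,0.01],"spin":-0},{"xyz":[0.05,0.4,0.01],"spin":-0},{"xyz":[0.05,0.4,0.01],"spin":-0},{"xyz":[0.05,0.4,0.01],"spin":-0},{"xyz":[0.05,0.39,0.01],"spin":-0},{"xyz":[0.05,0.4,0.01],"spin":-0}]
[{"xyz":[0.05,0.4,0],"spin":-0},{"xyz":[0.05,0.4,0.01],"spin":-0},{"xyz":[0.03,0.3,0.01],"spin":-0},{"xyz":[0.03,0.25,0.01],"spin":-0},{"xyz":[0.02,0.14,0],"spin":-0},{"xyz":[0,0,0.15],"spin":-0},{"xyz":[0,0,0.16],"spin":-0},{"xyz":[0,0,0.15],"spin":-0},{"xyz":[0,0,0],"spin":-0},{"xyz":[0,0,0],"spin":-0}]
end [ 506.9 -255.6  168.3] -0.262
```

Call:
jog_arm --targets '[{"xyz": [0.01,0.1,0],"spin": 0},{"xyz": [0.03,0.25,0.01],"spin": 0},{"xyz": [0.05,0.35,0.01],"spin": 0},{"xyz": [0.05,0.39,0.01],"spin": 0},{"xyz": [0.05,0.4,0.01],"spin": 0},{"xyz": [0.05,0.4,0.01],"spin": 0},{"xyz": [0.05,0.4,0.01],"spin": 0},{"xyz": [0.05,0.4,0.01],"spin": 0},{"xyz": [0.05,0.39,0.01],"spin": 0},{"xyz": [0.05,0.4,0.01],"spin": 0}]'

```text
time: 25.25
tool_pos: [523.3, -138.8, 208.2]
tcp_rot: [3.141, 0.0, -0.263]
contact_force: [-0.2, 0.3, -0.7]
grip_width: 9.8
finger_force: 30.0
```

Call:
jog_arm --targets '[{"xyz": [0.05,0.4,0],"spin": 0},{"xyz": [0.05,0.4,0.01],"spin": 0},{"xyz": [0.03,0.3,0.01],"spin": 0},{"xyz": [0.03,0.25,0.01],"spin": 0},{"xyz": [0.02,0.14,0],"spin": 0},{"xyz": [0,0,0.15],"spin": 0},{"xyz": [0,0,0.16],"spin": 0},{"xyz": [0,0,0.15],"spin": 0},{"xyz": [0,0,0],"spin": 0},{"xyz": [0,0,0],"spin": 0}]'

```text
time: 26.5
tool_pos: [507.6, -255.3, 169.3]
tcp_rot: [3.141, -0.0, -0.262]
contact_force: [-0.2, 0.4, -1.8]
grip_width: 9.4
finger_force: 30.0
```

Call:
jog_arm --targets '[{"xyz": [0,0,0],"spin": 0},{"xyz": [0,0,0],"spin": 0},{"xyz": [0,0,0],"spin": 0},{"xyz": [0,0,0],"spin": 0},{"xyz": [0,0,0],"spin": 0},{"xyz": [0,0,0],"spin": 0},{"xyz": [0,0,0],"spin": 0},{"xyz": [0,0,0],"spin": 0},{"xyz": [0,0,0],"spin": 0},{"xyz": [0,0,0],"spin": 0}]'

```text
time: 27.75
tool_pos: [507.3, -255.5, 169.1]
tcp_rot: [3.142, -0.0, -0.262]
contact_force: [-0.6, 0.5, -1.7]
grip_width: 10.0
finger_force: 30.0
```

```bash
python3 - <<'E'
from h import *
o=bot.get_obs(); print(o['tool_pos'],o['tcp_rot'],o['finger_force'],o['grip_width'])
a=bot.capture('scene');b=bot.capture('top')
c=bot.get_calibration('scene'); print(proj(c,[507,-256,150]),proj(c,[507,-256,8]))
cv2.imwrite('pics/end.png',np.hstack([a[150:400,80:480],b[130:380,170:570]]))
E
```

```text
[ 507.31397113 -255.52734789  169.10260733] [ 3.14151695e+00 -1.14565167e-05 -2.62242233e-01] 29.999826550483704 10.024641358195389
[195.52290126 216.57754461] [206.89508319 259.13985449]
```

View pics/end.png

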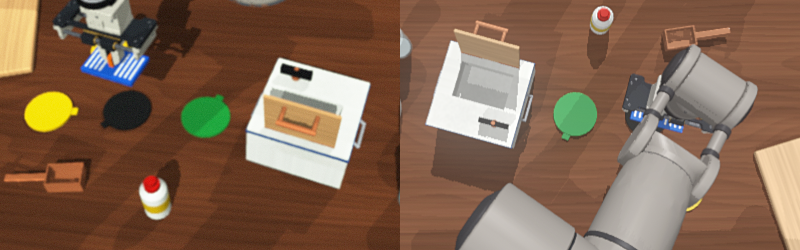

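The final view shows the level cartridge at scene pixel (195,217), which is the predicted spot over the black lid. The flap is standing, the button is turned, and the bystanders in view are undisturbed.

```bash
python3 -c "
from plant import bot
print(bot.close_job())"
```

```text
the job is handed in; nothing more can be done
None
```

I handed the job in at about 28 s: the turnbutton is a quarter turn open, the flap stands leaning back at about 1.75 rad by the arm's position, and the cartridge is gripped level about 15 cm above the middle of the black lid; no verdict came back.

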